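# Press the roller head home on the tagged dosing pump

### The arm

A 6-joint arm with a two-finger parallel gripper is mounted at the origin on the work surface. World frame = base frame: x ahead of the robot, y to its left, z up, the work surface at z = 0. Lengths are in m, angles in rad, forces in N, time in s.
With the tool pointing down it reaches from about 0.35 to 0.975 m from the base axis. Payload 4.9 kg.
Tool frame: the origin (TCP) lies on the centre line of the jaws, within the pads' length; the fingertips stand 25 mm ahead of it and the grasp point (between the pads) lies 6 mm ahead of it; z points along the fingers, y is the line along which they close (so a half turn about z gives the same grasp; the last joint's range is limited). The gripper opens to 85 mm and grips with 20 to 120 N. Pads are 22 mm wide; open, the fingers measure 114 mm over their backs; the gripper's body (76 mm by 85 mm) begins 54 mm behind the grasp point. The pads swing forward as they close: fully open they stand 13 mm farther back than shut.
Start: joints at [1.2, 0.053, 1.613, -0, 1.476, -0.119], TCP at [0.156, 0.605, 0.256] pointing down, gripper open.
Joint ranges: [-3.01, 3.01], [-1.01, 2.22], [0.06, 2.58], [-1.02, 4.17], [0.09, 2.62], [-3.14, 3.14]. Speed limits (rad/s): [2.57, 2.57, 3.14, 3.14, 3.14, 3.14].

### API

Orientations are given as a unit quaternion [w, x, y, z].
In Python, from plant import state, grab_frame, get_calibration, job gives the robot as it stands. The module is installed in compiled form; this text tells all that it offers.
- The arm moves only by the tool move_arm, never from a script. Its argument "targets" is a list that holds one entry, the list of rows, each a list of 5 numbers: the opening in per cent of the stroke, from 0 (shut) to 100 (fully open), then the shift along the tool's x, y, z as a fraction of full scale, then the turn about the tool's z as a fraction of full scale. A call has 1 to 5 rows; each row shifts and turns the commanded pose from where the row before left it, along the tool's axes as they then stand; what a row does not reach is not made up. Full scale, the value 1, is 0.6 m for a shift and 6 degrees for a turn. A row lasts 1/12 s, in which the tool goes at most 41.7 mm and 7.16 degrees, less where a joint would pass 70% of its speed; a pose out of reach is approached as far as the arm can. A call with a number of a shift or a turn outside -1 to 1 is refused whole. A call with a gripper value outside its range is refused whole. The fingers move at their own pace and stop on an object; the grip force is fixed at half the most. Time passes only in rows, so rows that do not move let the fingers close. It gives the time, the measured TCP pose, the force, the opening and the grip force at its end, in the units of the state.
- state(): the state, without advancing time (a new reading comes with each control period).
- grab_frame(name): name is "scene" or "top" or "wrist"; returns the picture (480x640x3 uint8, red, green, blue); there is no depth.
- get_calibration(name): a dict with "vertical_fov" (degrees; the focal length in pixels is half the picture's height over the tangent of half this angle, whatever the lens; pixels are square), "cx", "cy" (the principal point, pixels), "R" (3x3) and "t" (3): a world point X has camera coordinates R X + t. Camera axes: x right, y down, z forward; pixel columns grow to the right and rows downward; lengths in m; the calibration is good to about 2 mm. A picture is of the moment at which its call begins: read the wrist's pose just before it. get_calibration takes no time and is no camera call; for the wrist camera it gives the pose at the moment of the call.
- job.job_done(): hands the job in; it is judged then, once.
The state is a dict: "time": time; "joint_pos": joint angles; "joint_vel": joint speeds; "joint_efforts": joint torques, N m; "tool_pos": TCP position; "tool_rot": TCP orientation; "contact_force": force on the tool from outside, world axes, zero at the start; "ft_torque": the same for the moment, N m; "gripper_width": opening from 0.0 (shut) to 1.0 (fully open); "grasp_force": force on a finger pad.
Only numpy, scipy, OpenCV 4.12 (cv2) and the standard library are available. Lean on these libraries where they do the work, as an engineer would, in place of code of your own. Each camera call takes 0.05 s, during which the arm holds its last target. There are 200 camera calls.

### The job

One of the two detergent dosing pumps on the bench carries a red tag: take the roller head from its ring stand by the orange grip bar and put its ribbed stem into the cross-shaped socket of that pump, turning it until the ribs mesh and sliding it fully home against the spring, its white disc down on the drive block. Keep hold of the grip bar and keep pressing: finish while still holding the head down, so that a clip could be fitted. Leave the bottles and tools on the bench where they are.

Things in the scene. Friction and masses are not known exactly. Their poses are not given: they have to be found in the camera images.
- head: Roller head, loose, about 160 g, upright in the ring stand, 86 mm tall. Origin at the lower tip, z up. Steel pilot 9.6 mm across, z 0 to 6 mm; stem of four orange ribs (cross 36 mm across, ribs 8 mm thick, along x and y) z 6 to 30; white disc 66 mm across z 30 to 38; three grey rollers on it up to z 48. Every quarter turn meshes alike.
- head_grip (a point): Middle of the head's orange grip bar, 73 mm above the lower tip: the bar is 36 mm long along the head's x, 18 mm thick along its y, from 38 to 86 mm above the tip. Its long side points along one pair of ribs.
- pump_a: Dosing pump a, on the robot's left (+y), bolted down: blue housing 130 x 110 mm on a dark base plate 150 x 130 mm, deck 60 mm above the bench, on it a square aluminium drive block 50 x 50 x 40 mm high with a cross-shaped socket. Origin on the bench under the block's axis; the housing reaches 50 mm towards its -x and 80 mm towards its +x. Both pumps are alike.
- pump_b: Dosing pump b, on the robot's right (-y), bolted down: blue housing 130 x 110 mm on a dark base plate 150 x 130 mm, deck 60 mm above the bench, on it a square aluminium drive block 50 x 50 x 40 mm high with a cross-shaped socket. Origin on the bench under the block's axis; the housing reaches 50 mm towards its -x and 80 mm towards its +x. Both pumps are alike.
- stand: Black ring stand, fixed, 58 mm outside, 46 mm inside, 34 mm high, origin under its centre on the bench; the head's white disc rests on its rim with the stem hanging inside (tip 4 mm above the bench).
- tag_red: Red round magnetic tag (32 mm diameter, 6 mm thick, fixed) on the blue deck of the pump that needs the roller head, about 52 mm beside the axis of its drive block, on the side away from the robot. Origin under its centre.
- tag_green: Green round tag of the same size on the deck of the other pump, which is to be left alone.
- socket_a (a point): Mouth centre of the cross socket in pump a's drive block, 100 mm above the bench. z up; x and y run along the two slots and turn with the block. Slots 11.5 mm wide, 39 mm long, straight sides. A yellow spring plunger, 11 mm across, waits in the middle, its top 22 mm below the mouth. The block turns only against a stiff gear (about 0.5 N m).
- socket_b (a point): Mouth centre of the cross socket in pump b's drive block, 100 mm above the bench. z up; x and y run along the two slots and turn with the block. Slots 11.5 mm wide, 39 mm long, straight sides. A yellow spring plunger, 11 mm across, waits in the middle, its top 22 mm below the mouth. The block turns only against a stiff gear (about 0.5 N m).
- plunger_a (a joint): Travel of the spring plunger in pump a's socket, m: 0 free (up), 0.008 when the roller head is home with its white disc on the block, 0.010 its stop. It takes 3.5 N to start and 9 N at 0.008; the head's weight alone does not press it.
- plunger_b (a joint): Travel of the spring plunger in pump b's socket, m: 0 free (up), 0.008 when the roller head is home with its white disc on the block, 0.010 its stop. It takes 3.5 N to start and 9 N at 0.008; the head's weight alone does not press it.
- detergent: Bystander, not to be disturbed: white detergent bottle with blue cap and label, 70 diameter, 190 tall (mm). Origin at the middle of its underside.
- softener: Bystander, not to be disturbed: green bottle with white cap, 56 diameter, 150 tall (mm). Origin at the middle of its underside.
- screwdriver: Bystander, not to be disturbed: screwdriver lying on the bench.
- wrench: Bystander, not to be disturbed: wrench lying on the bench.
Things that resemble listed ones, but are neither listed nor needed, are in the scene too. What is shaped like the pump_a but green or turquoise is not meant. What is shaped like the head but purple is not meant.

How it is judged:
On the way, in this order (a step that is already met when the one before it is completed fails the run):
1. the head is lifted out of its stand, upright, in the gripper (height (world z) of head above 0.05 m and contact force between the fingers and head above 1 N and angle between head's own z axis and vertical below 0.35 rad), for 0.2 s.
2. the ribs are meshed in the socket of the pump with the red tag (((horizontal distance between tag_red and socket_a below 0.09 m and horizontal distance between head and socket_a below 0.005 m and z of head in the frame of socket_a below -0.014 m) or (horizontal distance between tag_red and socket_b below 0.09 m and horizontal distance between head and socket_b below 0.005 m and z of head in the frame of socket_b below -0.014 m))), for 0.1 s.
At the end, for the whole second after the job is handed in: Head in the red-tagged pump's socket, upright within 0.1 rad, axis within 5 mm, white disc within 2 mm of the drive block, spring plunger pressed over 6 mm, at rest and held by the fingers with over 3 N through the last second (((horizontal distance between tag_red and socket_a below 0.09 m and horizontal distance between head and socket_a below 0.005 m and z of head in the frame of socket_a below -0.028 m and value of joint plunger_a above 0.006 m) or (horizontal distance between tag_red and socket_b below 0.09 m and horizontal distance between head and socket_b below 0.005 m and z of head in the frame of socket_b below -0.028 m and value of joint plunger_b above 0.006 m)) and angle between head's own z axis and vertical below 0.1 rad and contact force between the fingers and head above 3 N and linear speed of head below 0.02 m/s); the arm keeps its last pose, push and grip.
It fails at once if a bottle or tool is moved more than 30 mm (distance of any of detergent, softener, screwdriver, wrench from where it was at the start of the episode above 0.03 m).
It also fails if it takes over 38 s, if anything falls off the work surface, if the arm or the gripper's body presses on something with over 40 N, if the wrist force passes 120 N, or if a joint passes its speed limit or range.

## Working session

There is one attempt and no reset: what is moved stays moved. The work goes in short steps, Python scripts to look and compute and a tool call to move; the robot and the scene stay as the last step left them, time stands still between calls to the robot, and variables do not carry over. Pictures are saved under pics/ and viewed, at most 10 in all, crops included, and the job is handed in when it is done.

Besides the shell and the picture viewer there is one more tool, called as name(argument=value, ...) on one line, values as JSON. move_arm: Moves the arm, as the interface text tells. Shift numbers are shares of 0.6 m and turn numbers shares of 6 degrees, none past 1 either way. Its arguments: {"type":"object","properties":{"targets":{"type":"array"}},"required":["targets"]}

```bash
mkdir -p pics
python3 - <<'E'
from plant import state, grab_frame, get_calibration
import cv2
for n in("top","scene"):
    cv2.imwrite(f"pics/{n}0.png",grab_frame(n)[:,:,::-1]); c=get_calibration(n); print(n,c)
s=state();print({k:s[k] for k in("time","tool_pos","tool_rot","gripper_width","contact_force")})
E
```

```text
top {'vertical_fov': 57.377606139155226, 'cx': 322.0067629951281, 'cy': 242.03388192796828, 'R': array([[ 0.00681313, -0.99994797,  0.00759173],
       [-0.98767381, -0.00791634, -0.15632584],
       [ 0.1563778 , -0.00643308, -0.98767636]]), 't': array([0.00226391, 0.56375678, 0.92452427])}
scene {'vertical_fov': 46.141019460700704, 'cx': 324.4663352955102, 'cy': 236.4243901938787, 'R': array([[ 0.78339051,  0.62151732, -0.00394104],
       [ 0.38353126, -0.48839157, -0.78382233],
       [-0.48908392,  0.61252746, -0.62097264]]), 't': array([-0.44233538, -0.15540111,  1.57520923])}
{'time': 0.1, 'tool_pos': array([0.1555233 , 0.60479082, 0.25515019]), 'tool_rot': array([-2.39377340e-04,  1.25580489e-01,  9.92082977e-01, -9.21832426e-04]), 'gripper_width': 1.0003220558582788, 'contact_force': array([-0.70676641, -0.1533068 ,  0.27266188])}
```

View pics/top0.png

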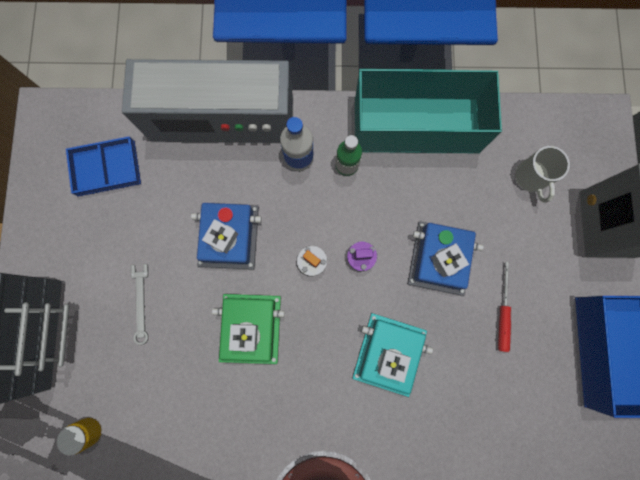

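View pics/scene0.png

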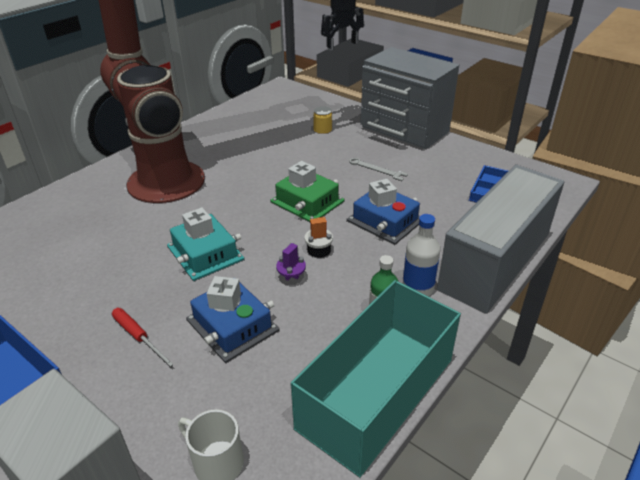

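The top picture shows the red tag on the left pump (a), tag at (226,214) and block at (219,237). The head is at (312,260) with its bar turned. The purple decoy is at (362,257). I'll zoom in to get accurate positions.

```bash
cat > h.py <<'E'
import numpy as np, cv2
from plant import state, grab_frame, get_calibration
def ray(c,u,v,z):
    f=240/np.tan(np.radians(c["vertical_fov"]/2)); R=np.array(c["R"]);t=np.array(c["t"])
    o=-R.T@t; d=R.T@np.array([(u-c["cx"])/f,(v-c["cy"])/f,1]); return (o+d*(z-o[2])/d[2])[:2]
def proj(c,X):
    f=240/np.tan(np.radians(c["vertical_fov"]/2)); p=np.array(c["R"])@X+c["t"]; return p[:2]/p[2]*f+[c["cx"],c["cy"]]
E
python3 - <<'E'
from h import *
c=get_calibration("top"); im=cv2.imread("pics/top0.png")
print("blk",ray(c,219,237,.1),"tag",ray(c,226,214,.066),"disc",ray(c,312,262,.042))
a=cv2.resize(im[205:275,185:255],(560,560),interpolation=cv2.INTER_CUBIC)[:,:400]
b=cv2.resize(im[230:300,277:347],(560,560),interpolation=cv2.INTER_CUBIC)[:,80:480]
cv2.imwrite("pics/z.png",np.hstack([a,b]))
E
```

```text
blk [0.56379617 0.22119288] tag [0.62041856 0.21605267] disc [0.51948098 0.02812098]
```

View pics/z.png

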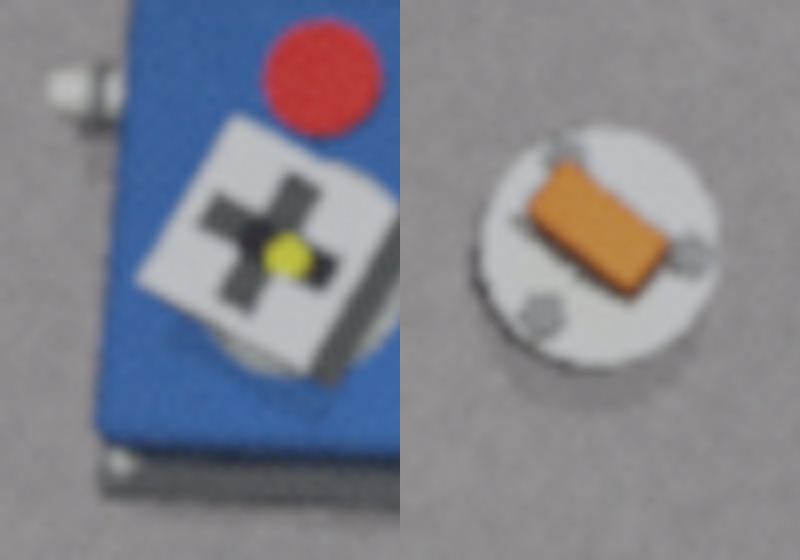

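Run:
```python
from h import *
c=get_calibration("top")
L=lambda x,y,z:ray(c,185+x/8-.5,205+y/8-.5,z)
H=lambda x,y,z:ray(c,277+(x-320)/8-.5,230+y/8-.5,z)
ang=lambda d:np.degrees(np.arctan2(d[1],d[0]))
print("sock",L(268,243,.1),ang(L(299,180,.1)-L(237,305,.1)),ang(L(328,278,.1)-L(210,210,.1)))
print("grip",H(599,226,.09),ang(H(668,243,.09)-H(565,160,.09)),"disc",H(600,246,.042))
s=state(); from scipy.spatial.transform import Rotation as R
M=R.from_quat(s["tool_rot"],scalar_first=True).as_matrix(); print(M.round(3))
f=lambda x:(x[0],x[1])
print("yaw of tool y",ang(M[:2,1]),"x",ang(M[:2,0]),s["time"])
# wrist image for geometry of wrist cam
w=get_calibration("wrist");print(w["vertical_fov"],(-w["R"].T@w["t"]),w["R"])
```

```text
sock [0.56826573 0.22346634] -23.859783133977928 -119.38913919742042
grip [0.52303791 0.02874769] -128.59235059952704 disc [0.52334173 0.02926076]
[[-0.968  0.249 -0.001]
 [ 0.249  0.968 -0.002]
 [ 0.    -0.002 -1.   ]]
yaw of tool y 75.57144751258876 x 165.57142116237773 0.1
60.82664851744087 [0.08812645 0.62194226 0.37270014] [[ 2.49956012e-01  9.68256744e-01 -9.32211465e-04]
 [ 9.30492203e-01 -2.39940589e-01  2.76790126e-01]
 [ 2.67780231e-01 -7.00527715e-02 -9.60929944e-01]]
```

Pump a's socket is at about (0.568, 0.223), with slots at about -26.6° mod 90. The bar is at about (0.523, 0.029), with its long axis at 51.4°. I'll travel to above the head now.

move_arm(targets=[[[100,-0.0415,-0.039,0,0],[100,-0.0415,-0.039,0,0],[100,-0.0415,-0.039,0,0],[100,-0.0415,-0.039,0,0],[100,-0.0415,-0.039,0,0]]])

```text
time: 0.52
tool_pos: [0.2474, 0.4593, 0.2556]
tool_rot: [-0.0, 0.125, 0.992, -0.0]
contact_force: [1.7, -0.0, 0.6]
gripper_width: 0.999
grasp_force: 0.0
```

move_arm(targets=[[[100,-0.0415,-0.039,0,0],[100,-0.0415,-0.039,0,0],[100,-0.0415,-0.039,0,0],[100,-0.0415,-0.039,0,0],[100,-0.0415,-0.039,0,0]]])

```text
time: 0.93
tool_pos: [0.3388, 0.315, 0.2559]
tool_rot: [-0.0, 0.125, 0.992, -0.0]
contact_force: [-0.4, 0.1, 0.0]
gripper_width: 1.004
grasp_force: 0.0
```

move_arm(targets=[[[100,-0.0415,-0.039,0,0],[100,-0.0415,-0.039,0,0],[100,-0.0415,-0.039,0,0],[100,-0.0415,-0.039,0,0],[100,-0.0415,-0.039,0,0]]])

```text
time: 1.35
tool_pos: [0.4303, 0.1707, 0.2559]
tool_rot: [-0.0, 0.126, 0.992, -0.0]
contact_force: [1.1, 1.0, 0.4]
gripper_width: 0.999
grasp_force: 0.0
```

move_arm(targets=[[[100,-0.0415,-0.039,0,0],[100,-0.0415,-0.039,0,0],[100,-0.0415,-0.039,0,0],[100,-0.0415,-0.039,0,0],[100,-0.0415,-0.039,0,0]]])

```text
time: 1.77
tool_pos: [0.5218, 0.0263, 0.2558]
tool_rot: [-0.0, 0.126, 0.992, 0.0]
contact_force: [0.3, 0.5, 1.2]
gripper_width: 1.003
grasp_force: 0.0
```

move_arm(targets=[[[100,0,0,0,-1],[100,0,0,0,-1],[100,0,0,0,-1],[100,0,0,0,-1],[100,0,0,0,-1]]])

```text
time: 2.18
tool_pos: [0.5211, 0.0278, 0.2556]
tool_rot: [-0.001, -0.138, 0.99, 0.0]
contact_force: [0.3, 0.3, 0.2]
gripper_width: 1.0
grasp_force: 0.0
```

move_arm(targets=[[[100,0,0,0,-1],[100,0,0,0,-1],[100,0,0,0,-1],[100,0,0,0,-1],[100,0,0,0,-1]]])

```text
time: 2.6
tool_pos: [0.5211, 0.028, 0.2557]
tool_rot: [-0.0, -0.39, 0.921, 0.0]
contact_force: [-0.2, -0.4, 0.5]
gripper_width: 1.002
grasp_force: 0.0
```

move_arm(targets=[[[100,0,0,0,-1],[100,0,0,0,0]]])

```text
time: 2.77
tool_pos: [0.5211, 0.028, 0.2557]
tool_rot: [-0.0, -0.436, 0.9, 0.0]
contact_force: [-1.1, 0.8, -1.3]
gripper_width: 0.998
grasp_force: 0.0
```

```bash
cat >> h.py <<'E'
from scipy.spatial.transform import Rotation
ang=lambda d:np.degrees(np.arctan2(d[1],d[0]))
def look(name):
    s=state(); c=get_calibration("wrist"); im=grab_frame("wrist")[:,:,::-1].copy()
    cv2.imwrite(f"pics/{name}.png",im); np.savez(name,**{k:np.array(v) for k,v in c.items()})
    M=Rotation.from_quat(s["tool_rot"],scalar_first=True).as_matrix()
    print("t",s["time"],"tcp",s["tool_pos"].round(4),"yawy",ang(M[:2,1]).round(2),"tilt",M[:2,2].round(4),"F",np.round(s["contact_force"],1),"g",s["gripper_width"],s["grasp_force"],"cam",(-c["R"].T@c["t"]).round(3))
    return s,c,im,M
def comp(M,d): # world shift -> tool fractions
    return (M.T@np.array(d)/.6).round(4)
E
python3 - <<'E'
from h import *
s,c,im,M=look("w1"); print(comp(M,np.array([.523,.029,.2])-s["tool_pos"]),proj(c,np.array([.523,.029,.09])))
E
```

```text
t 2.7667 tcp [0.5211 0.028  0.2557] yawy 141.67 tilt [-0.0011  0.0001] F [-1.1  0.8 -1.3] g 0.9982632927503489 0.0 cam [ 0.478 -0.027  0.373]
[-0.0034 -0.0015  0.0928] [318.55983864 226.60603845]
```

View pics/w1.png

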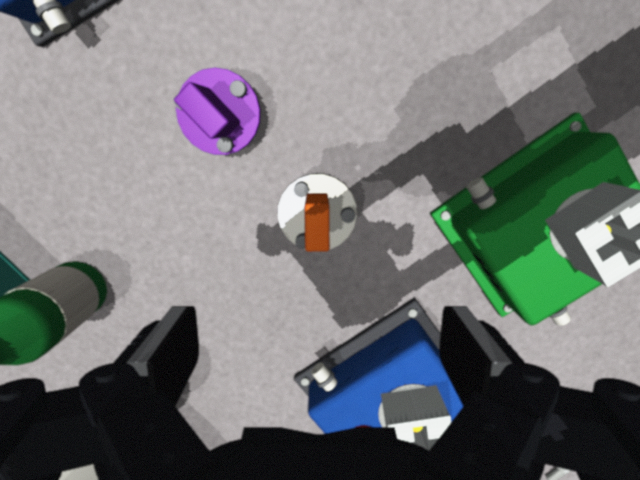

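The wrist view shows the orange bar at about (317,222), close to the predicted position, and well aligned with the jaws. I'll fit the bar's silhouette to get its pose.

```bash
cat >> h.py <<'E'
def fitbar(im,c,x0,z0=.042):
    from scipy.optimize import minimize
    hsv=cv2.cvtColor(im,cv2.COLOR_BGR2HSV); m=cv2.inRange(hsv,(4,150,60),(20,255,255))
    p=proj(c,np.array([x0[0],x0[1],z0+.03])).astype(int); k=np.zeros_like(m); cv2.circle(k,tuple(int(v) for v in p),60,255,-1); m=m&k
    m=cv2.resize(m,None,fx=4,fy=4,interpolation=cv2.INTER_LINEAR)
    m=(m>127).astype(np.uint8)
    def cost(q):
        x,y,a=q; C=np.cos(a);S=np.sin(a)
        P=[proj(c,np.array([x+C*i*.018-S*j*.009,y+S*i*.018+C*j*.009,z0+h])) for i in(-1,1) for j in(-1,1) for h in(0,.048)]
        r=np.zeros_like(m); cv2.fillConvexPoly(r,cv2.convexHull(np.float32(P)*4+1.5).round().astype(np.int32),1)
        return (r!=m).sum()/m.sum()
    r=minimize(cost,x0,method="Nelder-Mead",options=dict(initial_simplex=np.array([x0]*4)+np.array([[0,0,0],[.006,0,0],[0,.006,0],[0,0,.1]]),xatol=1e-4,fatol=1e-4))
    return r.x,r.fun
E
python3 - <<'E'
from h import *
c=dict(np.load("w1.npz")); im=cv2.imread("pics/w1.png")
q,f=fitbar(im,c,[.523,.029,np.radians(51.4)]); print(q[:2],np.degrees(q[2]),f)
s=state();M=Rotation.from_quat(s["tool_rot"],scalar_first=True).as_matrix()
print(comp(M,[q[0]-s["tool_pos"][0],q[1]-s["tool_pos"][1],.083-s["tool_pos"][2]]))
E
```

```text
[0.52462818 0.02915143] 50.89215023190524 0.14792420491334984
[-0.0053 -0.0036  0.288 ]
```

move_arm(targets=[[[100,-0.0045,-0.003,0.05,0.08],[100,0,0,0.06,0],[100,0,0,0.06,0],[100,0,0,0.06,0],[100,0,0,0.058,0]]])

```text
time: 3.23
tool_pos: [0.5241, 0.029, 0.0817]
tool_rot: [0.0, -0.43, 0.903, 0.0]
contact_force: [1.0, 0.0, 0.4]
gripper_width: 1.002
grasp_force: 0.0
```

move_arm(targets=[[[100,0,0,0,0],[0,0,0,0,0],[0,0,0,0,0],[0,0,0,0,0],[0,0,0,0,0]]])

```text
time: 3.65
tool_pos: [0.5266, 0.0288, 0.0867]
tool_rot: [0.002, -0.431, 0.902, -0.001]
contact_force: [0.6, -0.5, 0.0]
gripper_width: 0.457
grasp_force: 0.0
```

move_arm(targets=[[[0,0,0,0,0],[0,0,0,0,0],[0,0,0,0,0],[0,0,0,0,0]]])

```text
time: 3.98
tool_pos: [0.5259, 0.0289, 0.0856]
tool_rot: [0.001, -0.431, 0.902, -0.001]
contact_force: [-0.7, 1.5, 6.6]
gripper_width: 0.201
grasp_force: 60.0
```

move_arm(targets=[[[0,0,0,-0.04,0],[0,0,0,-0.05,0],[0,0,0,-0.05,0],[0,0,0,-0.05,0],[0,0,0,-0.05,0]]])

```text
time: 4.4
tool_pos: [0.5238, 0.029, 0.2283]
tool_rot: [-0.001, -0.431, 0.902, 0.0]
contact_force: [0.3, 0.0, -1.5]
gripper_width: 0.204
grasp_force: 58.8
```

move_arm(targets=[[[0,0,0,0,0],[0,0,0,0,0],[0,0,0,0,0]]])

```text
time: 4.65
tool_pos: [0.5237, 0.029, 0.2261]
tool_rot: [-0.001, -0.431, 0.902, 0.0]
contact_force: [-0.0, -0.0, -1.0]
gripper_width: 0.203
grasp_force: 59.1
```

Run:
```python
from h import *
s,c,im,M=look("w2"); t=s["tool_pos"]
tip=t[2]-.006-.073
print(comp(M,np.array([.5683,.2235,t[2]])-t))
for dz in(-.003,0,.003): print(fitbar(im,c,[t[0],t[1],np.radians(51)],tip+.038+dz))
```

```text
t 4.65 tcp [0.5237 0.029  0.2261] yawy 141.09 tilt [-0.002   0.0001] F [-0. -0. -1.] g 0.20328838850698022 59.10474479198456 cam [ 0.48  -0.026  0.344]
[-2.989e-01  1.458e-01 -1.000e-04]
(array([0.52542432, 0.03025246, 0.90456768]), np.float64(0.3208255901308766))
(array([0.52435345, 0.02885479, 0.90132612]), np.float64(0.3779282648923186))
(array([0.52401868, 0.02902669, 0.91032702]), np.float64(0.44233258797222547))
```

move_arm(targets=[[[0,-0.0534,0.0208,0,0],[0,-0.0534,0.0208,0,0],[0,-0.0534,0.0208,0,0],[0,-0.0534,0.0208,0,0],[0,-0.0534,0.0208,0,0]]])

```text
time: 5.12
tool_pos: [0.5756, 0.1941, 0.2244]
tool_rot: [-0.002, -0.431, 0.902, 0.001]
contact_force: [0.9, -1.3, -1.5]
gripper_width: 0.197
grasp_force: 59.0
```

move_arm(targets=[[[0,-0.0534,0.0208,0,-0.68],[0,-0.0534,0.0208,0,-0.68],[0,0,0,0,-0.68],[0,0,0,0,0],[0,0,0,0,0]]])

```text
time: 5.53
tool_pos: [0.5939, 0.2588, 0.2248]
tool_rot: [-0.002, -0.524, 0.851, 0.0]
contact_force: [-0.2, -0.6, -1.9]
gripper_width: 0.203
grasp_force: 59.0
```

Run:
```python
from h import *
s,c,im,M=look("w3"); print(proj(c,np.array([.5683,.2235,.1])))
```

```text
t 5.5333 tcp [0.5939 0.2588 0.2248] yawy 153.26 tilt [-0.0042 -0.0017] F [-0.2 -0.6 -1.9] g 0.20285645763496804 58.9822643995285 cam [0.563 0.196 0.342]
[331.46148384 170.40652543]
```

View pics/w3.png

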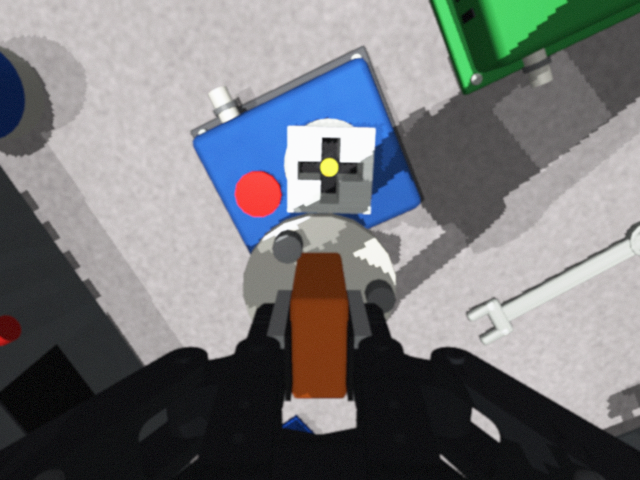

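The block's socket is at about (330,167). The head is held upright, with its bar centred at about column 320. I'll zoom in for the exact cross edges.

Run:
```python
from h import *
im=cv2.imread("pics/w3.png"); c=dict(np.load("w3.npz"))
print("tcp col",proj(c,np.array([.5939,.2588,.18])), proj(c,np.array([.5939,.2588,.23])))
a=cv2.resize(im[115:225,275:385],(550,550),interpolation=cv2.INTER_CUBIC)
b=im[200:420,230:410]; b=cv2.copyMakeBorder(b,0,330,0,70,cv2.BORDER_CONSTANT)
cv2.imwrite("pics/z3.png",np.hstack([a,b]))
```

```text
tcp col [320.39017572 292.39866855] [321.33684834 356.4309495 ]
```

View pics/z3.png

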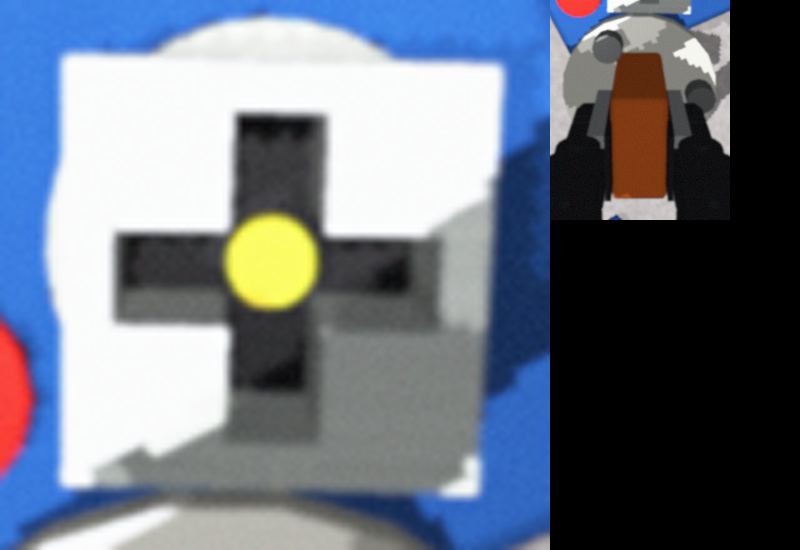

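Run:
```python
from h import *
from scipy.optimize import least_squares
c=dict(np.load("w3.npz")); s=state(); t=s["tool_pos"]
M=Rotation.from_quat(s["tool_rot"],scalar_first=True).as_matrix(); X=M[:,0];Y=M[:,1]
L=lambda x,y:ray(c,275+x/5-.5,115+y/5-.5,.1)
e=[L(115,277),L(440,284),L(281,115),L(271,441)]
k=[L(62,53),L(503,64),L(480,496),L(62,487)]
print("cross",(e[0]+e[1])/2,(e[2]+e[3])/2,"len",np.linalg.norm(e[0]-e[1]),np.linalg.norm(e[2]-e[3]),"ang",ang(e[1]-e[0]),ang(e[2]-e[3]))
print("block",np.mean(k,0),[ang(k[1]-k[0])%90,ang(k[2]-k[3])%90,ang(k[0]-k[3])%90,ang(k[1]-k[2])%90],[np.linalg.norm(k[i]-k[i-1]) for i in range(4)])
x2=X[:2]/np.linalg.norm(X[:2])
y2=np.array([-x2[1],x2[0]])
def P(ex,z): return proj(c,np.array([*(t[:2]+x2*ex),z]))
def res(q):
    ex,tz=q
    th=np.linspace(0,6.28,200); d=np.array([proj(c,np.array([*(t[:2]+x2*(ex+.033*np.cos(a))+y2*.033*np.sin(a)),tz+.038])) for a in th])
    return [P(ex+.018,tz+.086)[1]-297, P(ex-.018,tz+.086)[1]-397,(d[:,0].max()-d[:,0].min()-155)]
r=least_squares(res,[0,t[2]-.079],x_scale=.01); print("ex,tipz",r.x,r.fun,"tcp z",t[2])
print("tool y ang",ang(Y),ang(X)%90)
m=(np.mean(e,0)+np.mean(k,0))/2
for n,v in(("e",np.mean(e,0)),("k",np.mean(k,0))): print(n,comp(M,[v[0]-t[0],v[1]-t[1],0]))
print("near rim v", [P(r.x[0]+.033,r.x[1]+h)[1] for h in(.03,.038)])
```

```text
cross [0.56910697 0.22321915] [0.56934023 0.22323584] len 0.03827042642605733 0.038077729572460514 ang 151.9714489630779 -118.14466264808902
block [0.56923167 0.22325141] [np.float64(61.831924155863106), np.float64(61.923215724576124), np.float64(61.98466518895182), np.float64(62.20658387677969)] [np.float64(0.05058885942536765), np.float64(0.05044636725521442), np.float64(0.05050906995294689), np.float64(0.05064184896308033)]
ex,tipz [0.00100224 0.14193412] [-0.74499991  0.80423247 -0.69034159] tcp z 0.22531782445016493
tool y ang 153.21227659675804 63.21264641819499
e [0.0708 0.0108 0.0002]
k [0.0708 0.0108 0.0002]
near rim v [np.float64(209.9081099049084), np.float64(213.94161458560365)]
```

move_arm(targets=[[[0,0.035,0.0054,0,0],[0,0.034,0.0054,0,0],[0,0,0,0.02,0.21],[0,0,0,0.02,0],[0,0,0,0,0]]])

```text
time: 6.0
tool_pos: [0.5689, 0.2238, 0.1994]
tool_rot: [-0.003, -0.515, 0.857, 0.001]
contact_force: [-0.7, -0.5, -2.4]
gripper_width: 0.198
grasp_force: 59.0
```

move_arm(targets=[[[0,0,0,0,0],[0,0,0,0,0]]])

```text
time: 6.17
tool_pos: [0.5707, 0.225, 0.203]
tool_rot: [-0.0, -0.516, 0.857, 0.0]
contact_force: [0.3, -0.9, -1.3]
gripper_width: 0.204
grasp_force: 59.0
```

Run:
```python
from h import *
s,c,im,M=look("w4"); t=s["tool_pos"]; print(ang(M[:2,0])%90, M.T@(np.array([.5692,.2233,t[2]])-t)*1000)
```

```text
t 6.1667 tcp [0.5707 0.225  0.203 ] yawy 152.06 tilt [-0.0007 -0.0001] F [ 0.3 -0.9 -1.3] g 0.2037272878682935 59.04464900493622 cam [0.538 0.163 0.321]
62.063879029158414 [2.25551298e+00 5.42395615e-01 1.24327377e-03]
```

move_arm(targets=[[[0,0.0025,0.0009,0,0],[0,0,0,0.01,0],[0,0,0,0.01,0],[0,0,0,0.01,0],[0,0,0,0.006,0]]])

```text
time: 6.63
tool_pos: [0.5689, 0.2238, 0.1803]
tool_rot: [-0.001, -0.516, 0.857, 0.0]
contact_force: [-0.4, -0.4, -2.4]
gripper_width: 0.204
grasp_force: 59.0
```

move_arm(targets=[[[0,0,0,0.004,0],[0,0,0,0.004,0],[0,0,0,0.004,0],[0,0,0,0,0]]])

```text
time: 6.97
tool_pos: [0.5693, 0.2238, 0.1741]
tool_rot: [-0.0, -0.516, 0.857, 0.0]
contact_force: [-0.3, 0.1, -1.4]
gripper_width: 0.202
grasp_force: 59.0
```

move_arm(targets=[[[0,0,0,0.006,0],[0,0,0,0.006,0],[0,0,0,0.006,0],[0,0,0,0,0],[0,0,0,0,0]]])

```text
time: 7.38
tool_pos: [0.5692, 0.2238, 0.1634]
tool_rot: [-0.0, -0.516, 0.857, 0.0]
contact_force: [-0.8, -0.6, -1.3]
gripper_width: 0.201
grasp_force: 59.0
```

move_arm(targets=[[[0,0,0,0.004,0],[0,0,0,0.004,0],[0,0,0,0,0],[0,0,0,0,0]]])

```text
time: 7.72
tool_pos: [0.5698, 0.2239, 0.1596]
tool_rot: [0.0, -0.516, 0.857, -0.0]
contact_force: [0.8, -0.2, 0.2]
gripper_width: 0.198
grasp_force: 59.2
```

move_arm(targets=[[[0,0,0,0.004,0],[0,0,0,0.004,0],[0,0,0,0,0],[0,0,0,0,0]]])

```text
time: 8.05
tool_pos: [0.5698, 0.224, 0.1551]
tool_rot: [0.001, -0.516, 0.857, -0.0]
contact_force: [-1.4, -0.1, 5.2]
gripper_width: 0.2
grasp_force: 59.9
```

move_arm(targets=[[[0,0,0,0.004,0],[0,0,0,0.003,0],[0,0,0,0,0],[0,0,0,0,0]]])

```text
time: 8.38
tool_pos: [0.5699, 0.224, 0.1517]
tool_rot: [0.001, -0.516, 0.857, -0.0]
contact_force: [-2.7, -0.6, 8.0]
gripper_width: 0.202
grasp_force: 60.3
```

move_arm(targets=[[[0,0,0,0.003,0],[0,0,0,0.003,0],[0,0,0,0,0],[0,0,0,0,0]]])

```text
time: 8.72
tool_pos: [0.5701, 0.2241, 0.1516]
tool_rot: [0.0, -0.516, 0.857, -0.0]
contact_force: [-9.8, -3.3, 22.3]
gripper_width: 0.204
grasp_force: 62.3
```

Run:
```python
from h import *
look("w5"); im=grab_frame("scene")[:,:,::-1]
a=cv2.resize(im[130:270,330:450],(514,600),interpolation=cv2.INTER_CUBIC); cv2.imwrite("pics/s5.png",a)
```

```text
t 8.7167 tcp [0.5701 0.2241 0.1516] yawy 152.09 tilt [ 0.0009 -0.    ] F [-9.8 -3.3 22.3] g 0.20373208950420013 62.29605853557587 cam [0.538 0.162 0.269]
```

View pics/s5.png

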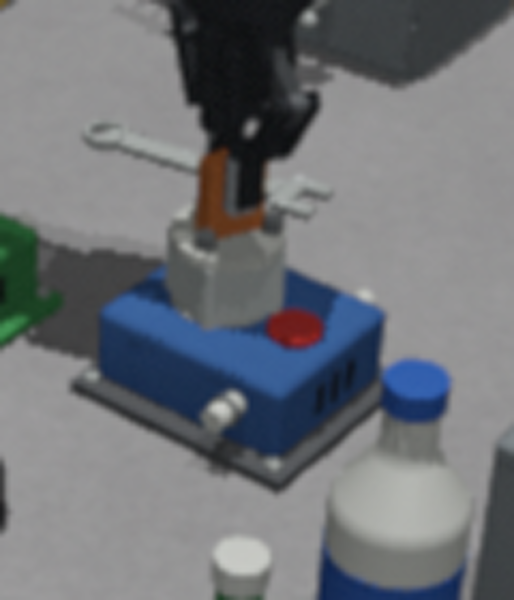

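The disc sits on the drive block of the red-tagged pump. The force jumped from 8 to 22 N with no further travel, so the head is fully home. I'm handing in.

```bash
python3 -c "
from plant import job,state
print(job.job_done()); s=state(); print(s['time'],s['contact_force'],s['grasp_force'])"
```

```text
the job is handed in; nothing more can be done
None
the job is handed in; nothing more can be done
```

The roller head is in pump a's socket (the red-tagged pump), fully home with its disc on the drive block. At hand-in, after about 9 s, the gripper was still holding it with about 62 N on the pads and pressing down with about 22 N; the hand-in returned no verdict.

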